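# Fit the green signal lamp into its bayonet base and switch the isolator on

## Robot

A 6-joint arm with a two-finger parallel gripper is mounted at the origin on the work surface. World frame = base frame: x ahead of the robot, y to its left, z up, the work surface at z = 0. Lengths are in m, angles in rad, forces in N, time in s.
With the tool pointing down it reaches from about 0.35 to 0.975 m from the base axis. Payload 4.9 kg.
Tool frame: the origin (TCP) lies at the centre of the arm's flange, where the gripper is bolted on; the fingertips stand 173 mm ahead of it and the grasp point (between the pads) lies 155 mm ahead of it (ctrl.finger_overhang is the distance from the TCP to the fingertips, in m); z points along the fingers, y is the direction in which the jaws open and shut (so a half turn about z gives the same grasp; the last joint's range is limited). The gripper opens to 85 mm and grips with 20 to 120 N. Pads are 22 mm wide; open, the fingers measure 114 mm over their backs; the gripper's body (76 mm by 85 mm) begins 54 mm behind the grasp point. The pads swing forward as they close: fully open they stand 13 mm farther back than shut.
Start: joints at [1.074, 0.053, 1.613, -0, 1.476, -0.119], TCP at [0.231, 0.581, 0.405] pointing down, gripper open.
Joint ranges: [-3.01, 3.01], [-1.01, 2.22], [0.06, 2.58], [-1.02, 4.17], [0.09, 2.62], [-3.14, 3.14]. Speed limits (rad/s): [2.57, 2.57, 3.14, 3.14, 3.14, 3.14].

## Interface

Orientations are given as a rotation vector (axis times angle).
In Python, from station import ctrl, eyes, spotter gives the robot as it stands.
- The arm moves only by the shell command python3 -m crank 'ROWS' [FORCE]. ROWS is JSON, a list of rows, each a list of 7 numbers: the turn, a rotation vector about the tool's x, y, z in rad, then the shift along the tool's x, y, z in mm, then the closure, from -1 (fully open) to 1 (shut). A call has 1 to 8 rows; each row shifts and turns the pose as measured when the row begins, along the tool's axes as they then stand; what a row does not reach is not made up. A row lasts 1/12 s, in which the tool goes at most 41.7 mm and 7.16 degrees, less where a joint would pass 70% of its speed; a pose out of reach is approached as far as the arm can. A call is refused whole if a number of a shift passes 41.7 or a number of a turn 0.125, either way. A call with a gripper value outside its range is refused whole. The fingers move at their own pace and stop on an object; FORCE is the grip in N (left out, the last holds). Time passes only in rows, so rows that do not move let the fingers close. It gives the time, the measured TCP pose, the force and the opening at its end, in the units of the state.
- ctrl.get_obs(): the state, without advancing time (a new reading comes with each control period).
- eyes.get_image(name): name is "side" or "top"; returns a dict with "image" (480x640x3 uint8, red, green, blue), "vertical_fov" (degrees; the focal length in pixels is half the picture's height over the tangent of half this angle, whatever the lens; pixels are square), "cx", "cy" (the principal point, pixels), "dist" ([k1, k2, p1, p2, k3] as OpenCV has them; the pictures are not rectified), "rvec" (rotation vector, rad) and "tvec" (3), from world to camera coordinates, as OpenCV has them. Camera axes: x right, y down, z forward; pixel columns grow to the right and rows downward; lengths in m; the calibration is good to about 2 mm. A picture is of the moment at which its call begins. There is no depth.
- ctrl.finish_job(): hands the job in, once; it reports no verdict.
Trained networks look in a picture, given as the dict that the camera call returned (one of the last four; its "shot" number tells which), for a name from the list of things; names that differ only in an ending like _2 or _b are one class to them, and where a whole thing is asked for, a point or a joint stands for the part that bears it (a point fixed in the world has none). Each returns a list of dicts, best first, with "confidence" (0 to 1); they miss things now and then, are a little off and sometimes report something else, mostly with a low value. They report only what shows in the picture. A call takes as long as a camera call.
- spotter.look_for(query, picture): "centre" ([x, y, z] in m, in world coordinates, good to about 4 mm: the middle of the surface that is visible of it).
- spotter.outline_of(query, picture): "region" (480x640 bool, what is visible of it).
- spotter.mark_of(query, picture): "centre" ([x, y, z] in m, in world coordinates, good to about 4 mm: a listed point, or the origin of a listed thing).
The state is a dict: "t": time; "q": joint angles; "dq": joint speeds; "effort": joint torques, N m; "tool_pos": TCP position; "tool_rot": TCP orientation; "contact_force": force on the tool from outside, world axes, zero at the start; "wrist_torque": the same for the moment, N m; "opening": finger opening in m.
Only numpy, scipy, OpenCV 4.12 (cv2) and the standard library are available. Lean on these libraries where they do the work, as an engineer would, in place of code of your own. Each camera call takes 0.05 s, during which the arm holds its last target.

## Task

Fit the green signal lamp into the round bayonet base on the panel: white marks in line, push it down against the spring, turn it clockwise (seen from above) to the yellow marks and let it spring up so that it is locked. Only then, with the lamp released, swing the red isolator lever fully over to the side away from where it starts. Leave the red and blue lamps where they stand.

Things in the scene. Friction and masses are not known exactly. Their poses are not given: they have to be found in the camera images.
- lamp_green_lens (a point): centre of the green lamp's lens, an upright oblong block 44 mm along x, 30 mm along y and 45 mm tall; grip it across y. It lies 47.5 mm above the lamp's underside. z is up the lamp's axis, x along its two lugs; a half turn about z gives the same fit. The lamp starts upright on the bench, 70 mm tall in all, mass about 0.12 kg
- lamp_green_foot (a point): centre of the green lamp's underside: a grey plug of 17 mm radius with two brass lugs on its +x and -x sides, reaching 26 mm from the axis, 8 mm wide, 5 mm thick, flush with the underside. 17 to 25 mm above this point is a black flange of 33 mm radius, with white marks above the lugs; the lens stands on the flange
- socket_mouth (a point): centre of the bayonet base's mouth, level with its top face, 42 mm above the bench: a dark collar of 42 mm radius on the panel, round bore of 19.5 mm radius. z up; x along its two lug slots (white marks at both ends), which leave about 2.5 mm beside each lug. Pressed fully down, the lamp's flange rests on the collar: lens centre 30.5 mm above this point
- lock_line (a point): same point as the mouth, but x along the yellow marks, 61 degrees clockwise from above of the slots. The lugs can turn (clockwise only) when the lens centre is under 32.5 mm above this point; from 55 degrees they can spring up into pockets, and a stop ends the turn at 66. Locked: lens centre 36.5 mm above this point (flange 6 mm above the collar), lamp's x along this x, either way round
- plunger (a joint): brass spring plunger in the base: 0 when up (its top 5 mm below the collar's top face), grows in m as the lamp presses it down; about 0.006 when the lamp is locked, 0.012 when the flange rests on the collar. The spring gives 3.2 N at 0, 5.6 N at 0.006 and 8 N at 0.012
- isolator_tip (a point): centre of the red ball (26 mm diameter) at the end of the isolator lever, about 93 mm above the bench when off. The lever is a 10 mm rod, 70 mm from its hinge to the ball's centre, on a grey block 70 x 50 x 25 mm on the panel. At joint 0 the axes are the block's: x level, from the off side to the on side, z up; they tilt with the lever
- isolator (a joint): isolator lever angle in rad: 0 off (leaning 0.5 rad from upright, towards the robot), 1.0 fully on (leaning 0.5 rad away from the robot). The hinge is level, along the block's y, 61 mm below the ball's height at joint 0. It stays where it is left; about 1 N at the ball moves it
- lamp_red_lens (a point): red spare lamp head, a bystander of the same make; centre of its lens
- lamp_blue_lens (a point): blue spare lamp head, a bystander of the same make; centre of its lens

How it is judged:
On the way, in this order (a step that is already met when the one before it is completed fails the run):
1. the green lamp is locked in the base and released (z of lamp_green_lens in the frame of socket_mouth between 0.0335 and 0.0395 m and horizontal distance between lamp_green_lens and socket_mouth below 0.006 m and angle between the x axis of lamp_green_lens and the x axis of lock_line, either way round below 0.17 rad and angle between lamp_green_lens's own z axis and vertical below 0.08 rad and contact force between the fingers and lamp_green below 0.3 N), for 0.2 s.
2. the isolator lever is on (value of joint isolator above 0.85 rad), for 0.2 s.
At the end, for the whole second after the job is handed in: Green lamp released, at rest, locked: lens centre 33.5-39.5 mm above the mouth, within 6 mm of its axis, x within 0.17 rad of the yellow marks, tilt under 0.08 rad; lever beyond 0.85 rad; red and blue lamps tilted under 0.2 rad, within 30 mm of their starts (all of step 1 and value of joint isolator above 0.85 rad and linear speed of lamp_green below 0.02 m/s and distance of each of lamp_red_lens, lamp_blue_lens from where it was at the start of the episode below 0.03 m and angle between each of lamp_red_lens, lamp_blue_lens's own z axis and vertical below 0.2 rad); the robot touches nothing.
It fails at once if the isolator is switched on before the lamp is locked (value of joint isolator above 0.5 rad and not (z of lamp_green_lens in the frame of socket_mouth between 0.0335 and 0.0395 m and horizontal distance between lamp_green_lens and socket_mouth below 0.006 m and angle between the x axis of lamp_green_lens and the x axis of lock_line, either way round below 0.17 rad and angle between lamp_green_lens's own z axis and vertical below 0.08 rad)).
It fails at once if the red or blue lamp is knocked away (distance of any of lamp_red_lens, lamp_blue_lens from where it was at the start of the episode above 0.03 m).
It also fails if it takes over 59 s, if anything falls off the work surface, if the arm or the gripper's body presses on something with over 40 N, if the wrist force passes 120 N, or if a joint passes its speed limit or range.

## Working session

There is one attempt and no reset: what is moved stays moved. The work goes in short steps, Python scripts to look and compute and a shell command to move; the robot and the scene stay as the last step left them, time stands still between calls to the robot, and variables do not carry over. Pictures are saved under pics/ and viewed, and the job is handed in when it is done.

```bash
ls; mkdir -p pics; cat > h.py <<'E'
import numpy as np, cv2
from station import ctrl, eyes, spotter
def snap(n,f):
    p=eyes.get_image(n); cv2.imwrite('pics/'+f,p['image'][:,:,::-1]); return p
def K(p):
    f=240/np.tan(np.radians(p['vertical_fov'])/2); return np.array([[f,0,p['cx']],[0,f,p['cy']],[0,0,1.]])
def proj(p,X):
    return cv2.projectPoints(np.array(X,float).reshape(-1,3),np.array(p['rvec']),np.array(p['tvec']),K(p),np.array(p['dist']))[0].reshape(-1,2)
def ray(p,uv):
    n=cv2.undistortPoints(np.array(uv,float).reshape(-1,1,2),K(p),np.array(p['dist'])).reshape(-1,2)
    R=cv2.Rodrigues(np.array(p['rvec']))[0]; c=-R.T@np.array(p['tvec']); return c,(np.c_[n,np.ones(len(n))]@R)
def onz(p,uv,z):
    c,d=ray(p,uv); return c+d*((z-c[2])/d[:,2])[:,None]
E
python3 - <<'E'
from h import *
o=ctrl.get_obs(); print({k:np.round(v,3) for k,v in o.items()}, ctrl.finger_overhang)
for n in('side','top'):
    p=snap(n,n+'0.png')
    for q in ['lamp_green_lens','lamp_green_foot','socket_mouth','isolator_tip','lamp_red_lens','lamp_blue_lens']:
        print(n,q,[(np.round(r['centre'],4),round(r['confidence'],2)) for r in spotter.mark_of(q,p)])
E
```

```text
pics
{'t': np.float64(0.0), 'q': array([ 1.074,  0.053,  1.614, -0.   ,  1.476, -0.119]), 'dq': array([ 0.002, -0.001, -0.   ,  0.   ,  0.003, -0.002]), 'effort': array([-1.0000e-03, -3.9369e+01, -3.7017e+01, -0.0000e+00,  7.0000e-03,
       -0.0000e+00]), 'tool_pos': array([0.23 , 0.581, 0.403]), 'tool_rot': array([-5.900e-01, -3.085e+00,  3.000e-03]), 'contact_force': array([-0.373, -0.103, -0.567]), 'wrist_torque': array([-0.032,  0.011, -0.025]), 'opening': np.float64(0.085)} 0.1734
side lamp_green_lens [(array([ 0.5159, -0.3438,  0.0443]), 0.65), (array([ 0.6002, -0.227 ,  0.0436]), 0.57)]
side lamp_green_foot [(array([ 6.004e-01, -2.280e-01,  5.000e-04]), 0.88)]
side socket_mouth [(array([0.5086, 0.088 , 0.0452]), 0.77)]
side isolator_tip [(array([0.4906, 0.2579, 0.0968]), 0.58)]
side lamp_red_lens [(array([ 0.4528, -0.2022,  0.049 ]), 0.63)]
side lamp_blue_lens [(array([ 0.517 , -0.3446,  0.0476]), 0.58)]
top lamp_green_lens [(array([ 0.5973, -0.2259,  0.044 ]), 0.59)]
top lamp_green_foot [(array([ 0.5984, -0.2237,  0.0024]), 0.76), (array([ 0.5246, -0.3399,  0.0506]), 0.23)]
top socket_mouth [(array([0.5022, 0.0905, 0.0441]), 0.98)]
top isolator_tip [(array([0.4907, 0.2554, 0.0974]), 0.71), (array([ 0.597 , -0.2256,  0.0427]), 0.33)]
top lamp_red_lens [(array([ 0.4529, -0.2035,  0.0452]), 0.86)]
top lamp_blue_lens [(array([ 0.5232, -0.3436,  0.0465]), 0.6)]
```

View pics/side0.png

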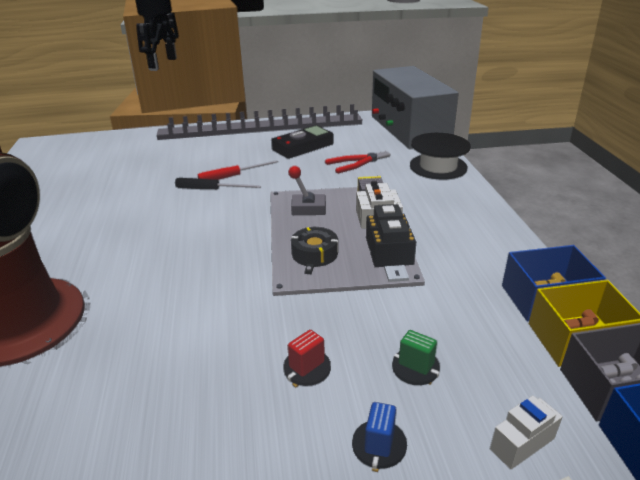

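View pics/top0.png

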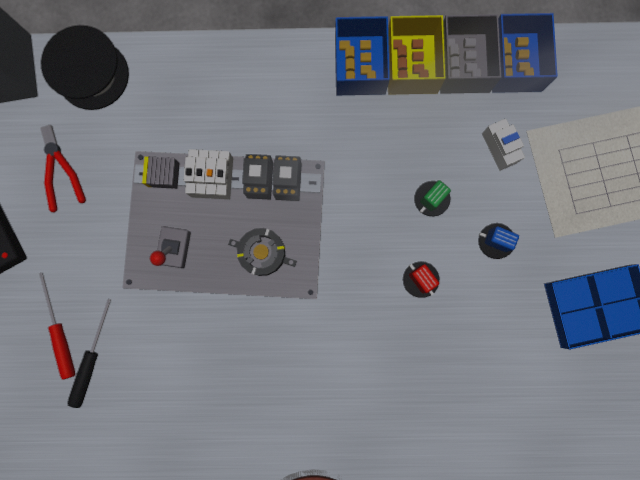

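The side view shows green at (417,353), red at (306,355) and blue at (380,430), with the base at (314,245) and the lever ball at (295,172). In the top view green is at (434,196), the base at (261,252) and the ball at (158,258). Next I'll enlarge the top view to get the orientations.

```bash
python3 - <<'E'
from h import *
im=cv2.imread('pics/top0.png')
a=cv2.resize(im[165:235,395:475],None,fx=5,fy=5,interpolation=cv2.INTER_CUBIC)
b=cv2.resize(im[217:287,220:300],None,fx=5,fy=5,interpolation=cv2.INTER_CUBIC)
cv2.imwrite('pics/crop0.png',np.hstack([a,b]))
E
```

```text
(no output)
```

View pics/crop0.png

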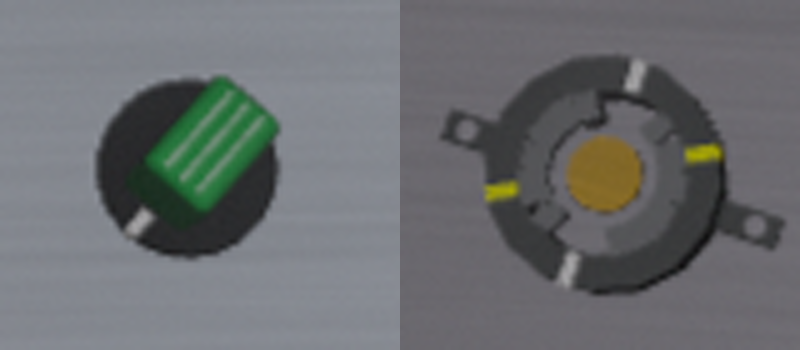

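```bash
python3 - <<'E'
from h import *
from scipy.optimize import minimize
pt=eyes.get_image('top'); ps=eyes.get_image('side')
def px(c,ox,oy): c=np.array(c,float); return (c+.5)/5-.5+[ox,oy]
w=onz(pt,px([[236,75],[169,268]],220,217),.042); y=onz(pt,px([[303,153],[102,191]],220,217),.042)
print('white',w,w.mean(0),np.degrees(np.arctan2(*(w[0]-w[1])[[1,0]])), np.linalg.norm(w[0]-w[1]))
print('yel',y,y.mean(0),np.degrees(np.arctan2(*(y[0]-y[1])[[1,0]])))
t=onz(pt,px([[222,77],[278,128],[205,212],[148,160]],395,165),.070)
print('lens top',t.mean(0)); 
for i in range(4):
    d=t[(i+1)%4]-t[i]; print(np.linalg.norm(d),np.degrees(np.arctan2(d[1],d[0])))
print('flange',onz(pt,px([[187,168]],395,165),.025))
m=onz(pt,px([[140,223]],395,165),.025); print('mark',m)
# silhouette fit of lens with mask
for nm,p in(('top',pt),('side',ps)):
    hsv=cv2.cvtColor(p['image'],cv2.COLOR_RGB2HSV)
    g=((hsv[...,0]>50)&(hsv[...,0]<80)&(hsv[...,1]>110)).astype(np.uint8)
    n,l,s,c=cv2.connectedComponentsWithStats(g); 
    print(nm,[ (s[i],c[i]) for i in range(1,n) if s[i,4]>150])
    p['g']=g
S=4
def mask(p,a,fly=None):
    x,yy,th=a; R=np.array([[np.cos(th),-np.sin(th)],[np.sin(th),np.cos(th)]])
    P=[[*(R@[sx*.022,sy*.015]+[x,yy]),z] for sx in(-1,1) for sy in(-1,1) for z in(.025,.070)]
    h=cv2.convexHull(proj(p,P).astype(np.float32)).reshape(-1,2)
    o=np.zeros((480,640),np.uint8); cv2.fillConvexPoly(o,np.round(h*256).astype(np.int32),1,shift=8); return o,h
def cost(a,ps_):
    c=0
    for p in ps_:
        o,h=mask(p,a); x0,y0=np.maximum(h.min(0).astype(int)-15,0); x1,y1=h.max(0).astype(int)+15
        c+=np.sum(o[y0:y1,x0:x1]!=p['g'][y0:y1,x0:x1])
    return c
for L in([pt],[ps],[pt,ps]):
    best=None
    for th0 in np.radians([-60,-40,-20]):
        r=minimize(lambda v:cost([v[0]/100,v[1]/100,v[2]],L),[59.9,-22.5,th0],method='Nelder-Mead',options=dict(initial_simplex=np.array([[59.9,-22.5,th0],[60.5,-22.5,th0],[59.9,-21.9,th0],[59.9,-22.5,th0+.2]])))
        if best is None or r.fun<best.fun: best=r
    print(best.x[:2]/100,np.degrees(best.x[2]),best.fun)
E
```

```text
white [[0.54111534 0.07850756 0.042     ]
 [0.47183785 0.10275498 0.042     ]] [0.5064766  0.09063127 0.042     ] -19.290262685700156 0.07339828172001743
yel [[0.51248086 0.05448997 0.042     ]
 [0.49985939 0.12684575 0.042     ]] [0.50617012 0.09066786 0.042     ] -80.10509762837816
lens top [ 0.60034902 -0.22454006  0.07      ]
0.026518047711687105 -134.4504403271573
0.039749163237423994 137.84716505073087
0.026928258644931827 45.69986498115052
0.03980544487424132 -42.74676981547283
flange [[ 0.60056994 -0.22418595  0.025     ]]
mark [[ 0.58035817 -0.20622792  0.025     ]]
top [(array([424, 181,  26,  27, 315], dtype=int32), array([436.45714286, 193.94603175]))]
side [(array([401, 332,  35,  42, 708], dtype=int32), array([417.59463277, 352.3559322 ]))]
[ 0.60223916 -0.22553686] -44.498514146076076 236.0
[ 0.60256795 -0.22378435] -23.69709902252162 649.0
[ 0.60183926 -0.22473493] -24.860123388506747 970.0
```

```bash
cat >> h.py <<'E'
from scipy.spatial.transform import Rotation as Ro
def goal(x,y,z,yaw):
    "TCP target, tool y yaw deg, pointing down"
    o=ctrl.get_obs(); R=Ro.from_rotvec(o['tool_rot']); a=np.radians(yaw)
    Y=np.array([np.cos(a),np.sin(a),0]); Z=np.array([0,0,-1.]); T=Ro.from_matrix(np.c_[np.cross(Y,Z),Y,Z])
    d=np.array([x,y,z])-o['tool_pos']; ty=R.as_matrix()[:,1]
    print('t %.2f pos'%o['t'],np.round(o['tool_pos'],4),'yawY %.2f'%np.degrees(np.arctan2(ty[1],ty[0])),'tilt',np.round(R.as_matrix()[:2,2],4),'F',np.round(o['contact_force'],2),'M',np.round(o['wrist_torque'],2),'open %.4f'%o['opening'])
    print(' turn',np.round((R.inv()*T).as_rotvec(),4),'shift now mm',np.round(R.inv().apply(d)*1e3,1),'after turn',np.round(T.inv().apply(d)*1e3,1))
E
python3 -m crank '[[0,0,0.122,0,0,0,-1],[0,0,0.122,0,0,0,-1],[0,0,0.122,0,0,0,-1],[0,0,0,0,0,0,-1]]' 60
python3 -c "
from h import *
goal(.6005,-.2243,.32,47)"
```

```text
t: 1.13
tool_pos: [0.2305, 0.5809, 0.4048]
tool_rot: [1.161, 2.919, 0.0]
contact_force: [-0.5, 0.1, -1.1]
opening: 0.0855
t 1.13 pos [0.2305 0.5809 0.4048] yawY 46.62 tilt [0.0001 0.0001] F [-0.53  0.13 -1.09] M [0.02 0.02 0.04] open 0.0855
 turn [ 0.0001 -0.     -0.0066] shift now mm [-821.9 -331.2   84.7] after turn [-819.7 -336.6   84.8]
```

```bash

python3 -m crank '[[0,0,0,-37,-15,0,-1],[0,0,0,-37,-15,0,-1],[0,0,0,-37,-15,0,-1],[0,0,0,-37,-15,0,-1],[0,0,0,-37,-15,0,-1],[0,0,0,-37,-15,0,-1],[0,0,0,-37,-15,0,-1],[0,0,0,-37,-15,0,-1]]'
python3 -m crank '[[0,0,0,-37,-15,0,-1],[0,0,0,-37,-15,0,-1],[0,0,0,-37,-15,0,-1],[0,0,0,-37,-15,0,-1],[0,0,0,-37,-15,0,-1],[0,0,0,-37,-15,0,-1],[0,0,0,-37,-15,0,-1],[0,0,0,0,0,0,-1]]'
python3 -c "
from h import *
goal(.6005,-.2243,.32,47)"
```

```text
t: 1.8
tool_pos: [0.3684, 0.2869, 0.4036]
tool_rot: [1.1, 2.943, 0.004]
contact_force: [0.8, -0.9, -0.0]
opening: 0.0859
t: 2.47
tool_pos: [0.5013, 0.0209, 0.4064]
tool_rot: [1.064, 2.945, 0.008]
contact_force: [-0.2, 0.8, -0.5]
opening: 0.085
t 2.47 pos [0.5013 0.0209 0.4064] yawY 50.26 tilt [0.0112 0.0016] F [-0.24  0.79 -0.46] M [-0.03 -0.02 -0.03] open 0.0850
 turn [0.0086 0.0074 0.0569] shift now mm [-232.4 -125.9   87.1] after turn [-239.8 -111.7   86.4]
```

```bash

python3 -m crank '[[0.008,0.007,0.056,0,0,0,-1],[0,0,0,-36,-16,8,-1],[0,0,0,-36,-16,8,-1],[0,0,0,-36,-16,8,-1],[0,0,0,-36,-16,8,-1],[0,0,0,-36,-16,8,-1],[0,0,0,-36,-16,8,-1],[0,0,0,0,0,0,-1]]'
python3 -c "
from h import *
goal(.6005,-.2243,.30,47)"
```

```text
t: 3.13
tool_pos: [0.5996, -0.2061, 0.3583]
tool_rot: [1.115, 2.931, 0.005]
contact_force: [-1.0, -0.1, 0.3]
opening: 0.0855
t 3.13 pos [ 0.5996 -0.2061  0.3583] yawY 48.35 tilt [0.006 0.001] F [-0.99 -0.09  0.34] M [ 0.02  0.01 -0.01] open 0.0855
 turn [0.0048 0.0037 0.0236] shift now mm [-12.6 -13.3  58.3] after turn [-13.1 -12.7  58.3]
```

```bash

python3 -m crank '[[0.005,0.004,0.024,0,0,0,-1],[0,0,0,-6.5,-6.5,20,-1],[0,0,0,-6.5,-6.5,20,-1],[0,0,0,0,0,15,-1],[0,0,0,0,0,0,-1]]'
python3 - <<'E'
from h import *
goal(.6005,-.2243,.30,47)
a=snap('top','t1.png')['image'];b=snap('side','s1.png')['image']
c=np.hstack([cv2.resize(a[150:250,380:490],(400,364)),cv2.resize(b[240:400,340:500],(364,364))]);cv2.imwrite('pics/c1.png',c[:,:,::-1])
E
```

```text
t: 3.55
tool_pos: [0.601, -0.2246, 0.3032]
tool_rot: [1.146, 2.924, 0.0]
contact_force: [-1.7, 1.3, -0.6]
opening: 0.0858
t 3.55 pos [ 0.601  -0.2246  0.3032] yawY 47.22 tilt [ 0.0007 -0.0003] F [-1.69  1.3  -0.6 ] M [ 0.06  0.03 -0.05] open 0.0858
 turn [0.0003 0.0007 0.0038] shift now mm [ 0.6 -0.1  3.2] after turn [ 0.6 -0.1  3.2]
```

View pics/c1.png

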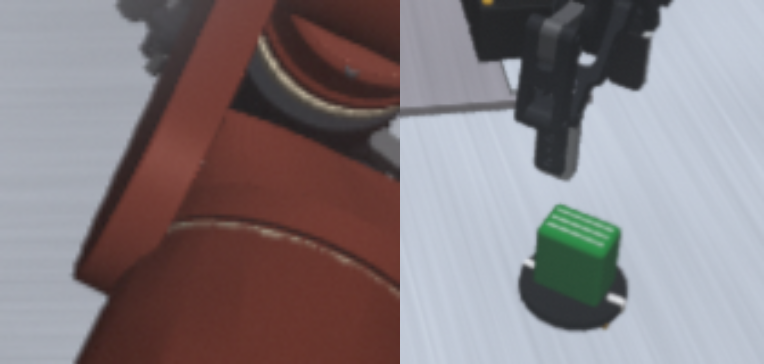

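The arm hides the top view. In the side view the fingers line up with the lens, so I'll descend and grip.

```bash

python3 -m crank '[[0,0,0.004,0.5,0,25,-1],[0,0,0,0,0,25,-1],[0,0,0,0,0,25,-1],[0,0,0,0,0,20,-1],[0,0,0,0,0,0,-1]]'
python3 - <<'E'
from h import *
goal(.6005,-.2243,.206,47)
b=snap('side','s2.png')['image']
cv2.imwrite('pics/c2.png',cv2.resize(b[260:400,340:500],(640,560))[:,:,::-1])
E
```

```text
t: 4.07
tool_pos: [0.6069, -0.2227, 0.2227]
tool_rot: [1.132, 2.902, -0.004]
contact_force: [-1.2, 1.4, -0.6]
opening: 0.0852
t 4.07 pos [ 0.6069 -0.2227  0.2227] yawY 47.39 tilt [ 0.0241 -0.012 ] F [-1.23  1.42 -0.55] M [0.05 0.05 0.  ] open 0.0852
 turn [0.0076 0.0259 0.0067] shift now mm [ 4.  -5.6 16.5] after turn [ 3.5 -5.5 16.7]
```

View pics/c2.png

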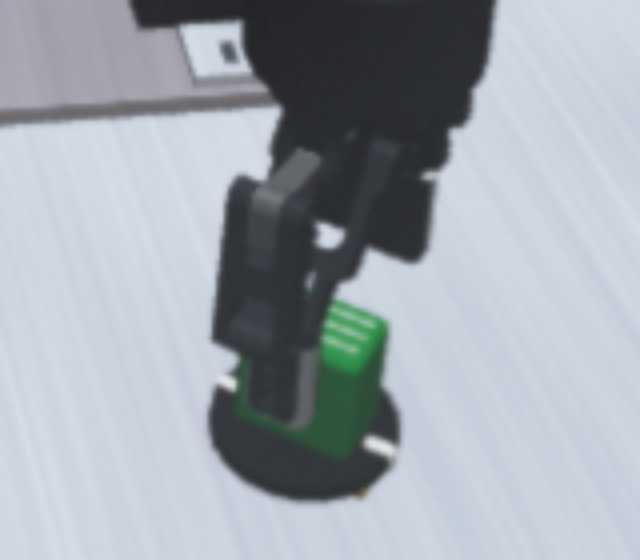

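The fingers straddle the lens, but a slight tilt crept in during the fast move. I'll correct that and finish at a slower pace.

```bash

python3 -m crank '[[0.0076,0.026,0.0067,3.5,-5.5,0,-1],[0,0,0,0,0,6,-1],[0,0,0,0,0,6,-1],[0,0,0,0,0,4,-1],[0,0,0,0,0,0,-1]]'
python3 - <<'E'
from h import *
goal(.6005,-.2243,.206,47)
E
```

```text
t: 4.53
tool_pos: [0.6053, -0.2245, 0.219]
tool_rot: [1.14, 2.907, -0.002]
contact_force: [-0.5, 0.2, 0.1]
opening: 0.0854
t 4.53 pos [ 0.6053 -0.2245  0.219 ] yawY 47.19 tilt [ 0.0175 -0.0084] F [-0.54  0.24  0.12] M [ 0.01  0.04 -0.02] open 0.0854
 turn [0.0057 0.0185 0.0032] shift now mm [ 3.9 -3.2 12.9] after turn [ 3.6 -3.1 13. ]
```

```bash

python3 -m crank '[[0.012,0.04,0.0067,6,-5,10,-1],[0,0,0,0,0,0,-1]]'
python3 - <<'E'
from h import *
goal(.6005,-.2243,.206,47); o=ctrl.get_obs(); print(np.round(o['q'],3),np.round(o['dq'],3))
E
python3 -m crank '[[0,0,0,0,0,0,-1],[0,0,0,0,0,0,-1]]'
python3 - <<'E'
from h import *
goal(.6005,-.2243,.206,47); o=ctrl.get_obs(); print(np.round(o['q'],3),np.round(o['dq'],3))
E
```

```text
t: 4.7
tool_pos: [0.5978, -0.2241, 0.2094]
tool_rot: [-1.148, -2.899, -0.003]
contact_force: [-1.4, -0.4, -2.1]
opening: 0.0854
t 4.70 pos [ 0.5978 -0.2241  0.2094] yawY 46.81 tilt [-0.0212  0.0106] F [-1.37 -0.41 -2.06] M [ 0.03 -0.    0.03] open 0.0854
 turn [-0.0067 -0.0227 -0.0034] shift now mm [-2.2  1.7  3.3] after turn [-2.1  1.7  3.4]
[-0.475  0.277  1.707 -0.     1.181 -1.292] [ 0.009 -0.023 -0.047  0.007 -0.04  -0.001]
t: 4.87
tool_pos: [0.5974, -0.2241, 0.2088]
tool_rot: [-1.148, -2.898, -0.003]
contact_force: [0.0, -0.5, 0.1]
opening: 0.0854
t 4.87 pos [ 0.5974 -0.2241  0.2088] yawY 46.78 tilt [-0.0223  0.0112] F [ 0.01 -0.48  0.12] M [-0.02  0.04  0.01] open 0.0854
 turn [-0.007  -0.0239 -0.0038] shift now mm [-2.4  2.   2.7] after turn [-2.4  2.   2.8]
[-0.475  0.277  1.708 -0.     1.181 -1.292] [-0.002  0.    -0.004  0.002 -0.004 -0.001]
```

```bash

python3 -m crank '[[-0.006,-0.02,-0.004,-2.4,2,2.5,-1],[0,0,0,0,0,0,-1]]'
python3 - <<'E'
from h import *
goal(.6005,-.2243,.206,47)
E
```

```text
t: 5.03
tool_pos: [0.6007, -0.2245, 0.206]
tool_rot: [-1.15, -2.921, -0.001]
contact_force: [0.6, 0.3, 0.3]
opening: 0.0856
t 5.03 pos [ 0.6007 -0.2245  0.206 ] yawY 47.02 tilt [-0.0016  0.001 ] F [0.63 0.33 0.29] M [-0.02 -0.01 -0.02] open 0.0856
 turn [-0.0003 -0.0019  0.0003] shift now mm [ 0.3 -0.  -0. ] after turn [ 0.3 -0.  -0. ]
```

Single row, then a settling row: that is accurate. Now I'll grip.

```bash

python3 -m crank '[[0,0,0,0,0,0,1],[0,0,0,0,0,0,1],[0,0,0,0,0,0,1],[0,0,0,0,0,0,1],[0,0,0,0,0,0,1],[0,0,0,0,0,0,1]]' 60
python3 - <<'E'
from h import *
goal(.6005,-.2243,.206,47)
b=snap('side','s3.png')['image']
cv2.imwrite('pics/c3.png',cv2.resize(b[260:400,340:500],(640,560))[:,:,::-1])
E
```

```text
t: 5.53
tool_pos: [0.6011, -0.2244, 0.2062]
tool_rot: [-1.15, -2.922, -0.001]
contact_force: [-0.2, -0.1, -0.5]
opening: 0.0294
t 5.53 pos [ 0.6011 -0.2244  0.2062] yawY 47.03 tilt [-0.0008  0.0007] F [-0.19 -0.15 -0.47] M [-0.01 -0.05  0.07] open 0.0294
 turn [-0.     -0.001   0.0006] shift now mm [ 0.5 -0.3  0.2] after turn [ 0.5 -0.3  0.2]
```

View pics/c3.png

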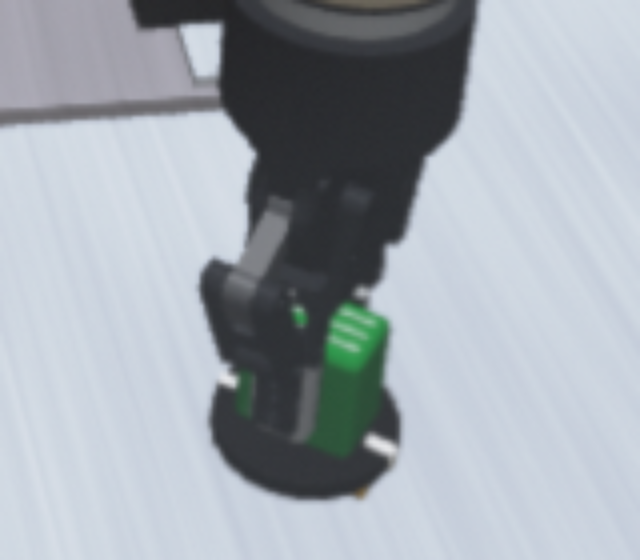

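```bash

python3 -m crank '[[0,0,0,0,0,-20,1],[0,0,0,0,0,-35,1],[0,0,0,0,0,-35,1],[0,0,0,0,0,-30,1],[0,0,0,0,0,0,1]]'
python3 -m crank '[[0,0,-0.1,0,0,0,1],[0,0,-0.1,0,0,0,1],[0,0,-0.1,0,0,0,1],[0,0,-0.1,0,0,0,1],[0,0,0,0,0,0,1]]'
python3 - <<'E'
from h import *
goal(.5063,.0906,.32,70.7)
E
```

```text
t: 6.0
tool_pos: [0.5996, -0.2238, 0.325]
tool_rot: [-1.146, -2.911, -0.002]
contact_force: [0.7, -0.5, 0.6]
opening: 0.0293
t: 6.42
tool_pos: [0.5996, -0.2238, 0.3267]
tool_rot: [-0.517, -3.09, -0.004]
contact_force: [0.3, 0.5, -0.8]
opening: 0.0297
t 6.42 pos [ 0.5996 -0.2238  0.3267] yawY 71.00 tilt [-0.0077  0.0042] F [ 0.29  0.47 -0.8 ] M [-0.05  0.    0.03] open 0.0297
 turn [ 0.0014 -0.0086  0.0053] shift now mm [190.5 266.9   8.7] after turn [192.  265.9   6.7]
```

```bash

python3 -m crank '[[0.001,-0.0086,0.005,19,26.5,0,1],[0,0,0,19,26.5,0,1],[0,0,0,19,26.5,0,1],[0,0,0,19,26.5,0,1],[0,0,0,19,26.5,0,1],[0,0,0,19,26.5,0,1],[0,0,0,19,26.5,0,1],[0,0,0,0,0,0,1]]'
python3 - <<'E'
from h import *
goal(.5063,.0906,.32,70.7)
E
```

```text
t: 7.08
tool_pos: [0.533, 0.0022, 0.3201]
tool_rot: [-0.571, -3.082, -0.002]
contact_force: [0.5, -1.1, -1.3]
opening: 0.0293
t 7.08 pos [0.533  0.0022 0.3201] yawY 69.02 tilt [-0.0065  0.0025] F [ 0.54 -1.1  -1.27] M [-0.01 -0.06  0.01] open 0.0293
 turn [ 0.0001 -0.0069 -0.0293] shift now mm [56.5 73.   0.5] after turn [54.4 74.6  0.1]
```

```bash

python3 -m crank '[[0,-0.0069,-0.029,0,0,0,1],[0,0,0,18,25,0,1],[0,0,0,18,25,0,1],[0,0,0,18,25,0,1],[0,0,0,0,0,0,1]]'
python3 - <<'E'
from h import *
goal(.5063,.0906,.28,70.7)
b=snap('side','s4.png')['image']
cv2.imwrite('pics/c4.png',cv2.resize(b[150:300,240:400],(640,600))[:,:,::-1])
E
```

```text
t: 7.5
tool_pos: [0.5063, 0.0917, 0.3181]
tool_rot: [0.535, 3.095, -0.002]
contact_force: [0.3, -1.0, -1.4]
opening: 0.029
t 7.50 pos [0.5063 0.0917 0.3181] yawY 70.38 tilt [ 0.0003 -0.0016] F [ 0.31 -0.95 -1.44] M [-0.08 -0.06 -0.02] open 0.0290
 turn [-0.0014  0.0008 -0.0055] shift now mm [-0.3 -1.  38.1] after turn [-0.4 -1.  38.1]
```

View pics/c4.png

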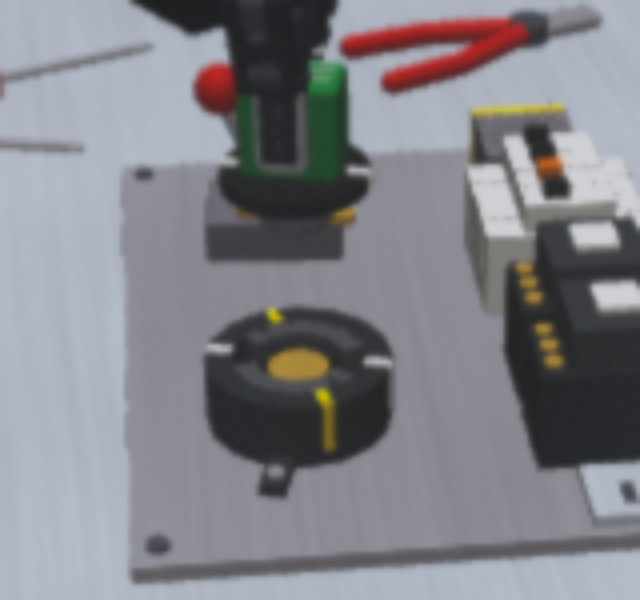

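```bash
cat > ov.py <<'E'
from h import *
import sys
def overlay(p,f,sx,sy,syaw,lx,ly,lyaw,lz,box,S=5):
    x0,y0,x1,y1=box
    im=cv2.resize(p['image'][y0:y1,x0:x1],None,fx=S,fy=S,interpolation=cv2.INTER_CUBIC)[:,:,::-1].copy()
    t=np.linspace(0,2*np.pi,80)
    def dr(P,col,cl=True):
        q=(proj(p,P)-[x0,y0]+.5)*S-.5; cv2.polylines(im,[np.round(q*16).astype(np.int32)],cl,col,1,cv2.LINE_AA,shift=4)
    def circ(x,y,z,r): return np.c_[x+r*np.cos(t),y+r*np.sin(t),z+0*t]
    dr(circ(sx,sy,.042,.042),(255,0,255)); dr(circ(sx,sy,.042,.0195),(255,0,255))
    a=np.radians(syaw)
    for s in(-1,1): dr([[sx+s*r*np.cos(a),sy+s*r*np.sin(a),.042] for r in(.030,.042)],(255,0,255),False)
    if lz is not None:
        dr(circ(lx,ly,lz+.025,.033),(0,255,255)); a=np.radians(lyaw); c,s_=np.cos(a),np.sin(a)
        dr(circ(lx,ly,lz+.017,.033),(0,200,200))
        for s in(-1,1): dr([[lx+s*r*c,ly+s*r*s_,lz+.025] for r in(.022,.033)],(0,255,255),False)
        dr([[lx+u*.022*c-v*.015*s_,ly+u*.022*s_+v*.015*c,lz+.070] for u,v in((1,1),(1,-1),(-1,-1),(-1,1))],(0,255,255))
    cv2.imwrite('pics/'+f,im)
E
python3 - <<'E'
from ov import *
p=eyes.get_image('side')
overlay(p,'o1.png',.5063,.0906,-19.3,.5063,.0917,-19.6,.3181-.2062,(270,150,370,270))
E
```

```text
(no output)
```

View pics/o1.png

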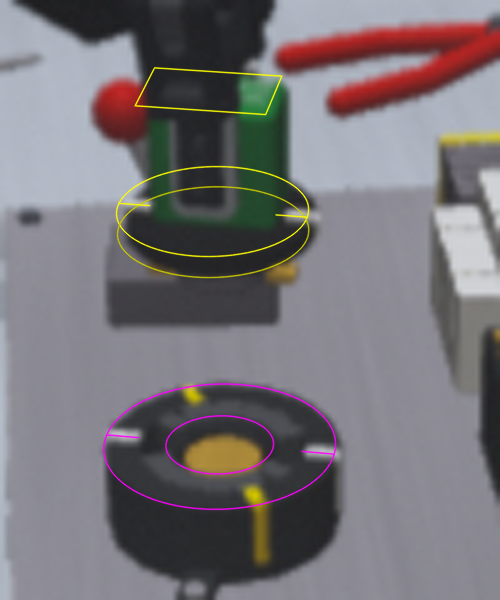

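```bash

python3 -m crank '[[-0.001,0.001,-0.005,-0.4,-1,20,1],[0,0,0,0,0,20,1],[0,0,0,0,0,14,1],[0,0,0,0,0,0,1]]'
python3 - <<'E'
from ov import *
goal(.5063,.0906,.26,70.7)
E
```

```text
t: 7.93
tool_pos: [0.5106, 0.0827, 0.2646]
tool_rot: [0.538, 3.087, -0.006]
contact_force: [0.3, -0.2, -2.8]
opening: 0.0293
t 7.93 pos [0.5106 0.0827 0.2646] yawY 70.24 tilt [ 0.0073 -0.0051] F [ 0.34 -0.2  -2.8 ] M [-0.01  0.    0.09] open 0.0293
 turn [-0.0023  0.0085 -0.0081] shift now mm [6.8 6.  4.5] after turn [6.7 6.  4.6]
```

```bash

python3 -m crank '[[-0.002,0.0085,-0.008,6.7,6,4,1],[0,0,0,0,0,0,1]]'
python3 - <<'E'
from ov import *
goal(.5063,.0906,.26,70.7)
E
```

```text
t: 8.1
tool_pos: [0.507, 0.0887, 0.2601]
tool_rot: [-0.532, -3.094, 0.001]
contact_force: [-0.3, 0.3, -1.0]
opening: 0.0294
t 8.10 pos [0.507  0.0887 0.2601] yawY 70.49 tilt [-0.0019 -0.0003] F [-0.34  0.29 -0.98] M [0.02 0.04 0.01] open 0.0294
 turn [-0.0009 -0.0017 -0.0037] shift now mm [1.3 1.6 0.1] after turn [1.3 1.6 0.1]
```

```bash

python3 -m crank '[[-0.001,-0.002,-0.004,1.4,2,2,1],[0,0,0,0,0,0,1]]'
python3 - <<'E'
from ov import *
goal(.5063,.0906,.25,70.7)
p=eyes.get_image('side'); o=ctrl.get_obs()['tool_pos']
overlay(p,'o2.png',.5063,.0906,-19.3,o[0],o[1],-19.4,o[2]-.2062,(265,160,375,270))
E
```

```text
t: 8.27
tool_pos: [0.507, 0.0906, 0.2593]
tool_rot: [0.527, 3.094, 0.0]
contact_force: [-0.1, 1.1, -0.6]
opening: 0.0296
t 8.27 pos [0.507  0.0906 0.2593] yawY 70.68 tilt [ 0.0026 -0.0001] F [-0.1   1.08 -0.57] M [ 0.01 -0.04 -0.03] open 0.0296
 turn [ 0.0007  0.0025 -0.0003] shift now mm [ 0.7 -0.2  9.3] after turn [ 0.7 -0.2  9.3]
```

View pics/o2.png

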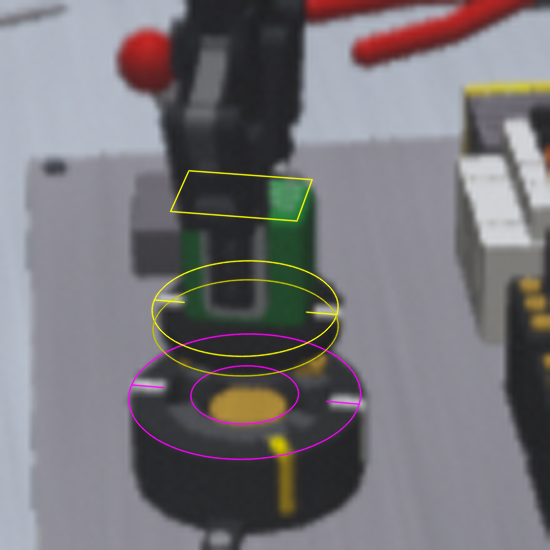

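```bash

python3 -m crank '[[0.001,0.0025,0,0.7,0,8,1],[0,0,0,0,0,0,1]]'
python3 - <<'E'
from ov import *
goal(.5063,.0906,.244,70.7)
E
```

```text
t: 8.48
tool_pos: [0.5073, 0.0909, 0.253]
tool_rot: [0.526, 3.093, 0.0]
contact_force: [0.4, 0.8, -2.1]
opening: 0.0292
t 8.48 pos [0.5073 0.0909 0.253 ] yawY 70.70 tilt [ 0.0042 -0.0005] F [ 0.36  0.78 -2.07] M [ 0.06 -0.   -0.04] open 0.0292
 turn [0.0009 0.0041 0.    ] shift now mm [ 0.9 -0.6  9. ] after turn [ 0.8 -0.6  9. ]
```

```bash

python3 -m crank '[[0.001,0.005,0,1.3,-0.6,5,1],[0,0,0,0,0,0,1]]'
python3 - <<'E'
from ov import *
goal(.5063,.0906,.244,70.7)
E
```

```text
t: 8.65
tool_pos: [0.5059, 0.0908, 0.2479]
tool_rot: [-0.526, -3.097, -0.0]
contact_force: [-0.3, -0.3, -1.6]
opening: 0.0296
t 8.65 pos [0.5059 0.0908 0.2479] yawY 70.72 tilt [-0.0004  0.0002] F [-0.31 -0.31 -1.57] M [ 0.02  0.02 -0.01] open 0.0296
 turn [ 0.     -0.0004  0.0003] shift now mm [-0.4 -0.1  3.9] after turn [-0.4 -0.1  3.9]
```

```bash

python3 -m crank '[[0,0,0,-0.4,0,3,1],[0,0,0,0,0,0,1]]'
python3 - <<'E'
from ov import *
goal(.5063,.0906,.240,70.7)
p=eyes.get_image('side'); o=ctrl.get_obs()['tool_pos']
overlay(p,'o3.png',.5063,.0906,-19.3,o[0],o[1],-19.3,o[2]-.2062,(265,160,375,270))
E
```

```text
t: 8.82
tool_pos: [0.5062, 0.0907, 0.2445]
tool_rot: [-0.526, -3.097, -0.0]
contact_force: [-0.8, 0.9, -1.6]
opening: 0.0291
t 8.82 pos [0.5062 0.0907 0.2445] yawY 70.73 tilt [-0.0006  0.0002] F [-0.77  0.86 -1.61] M [0.03 0.04 0.04] open 0.0291
 turn [-0.     -0.0006  0.0004] shift now mm [-0.1 -0.1  4.5] after turn [-0.1 -0.1  4.5]
```

View pics/o3.png

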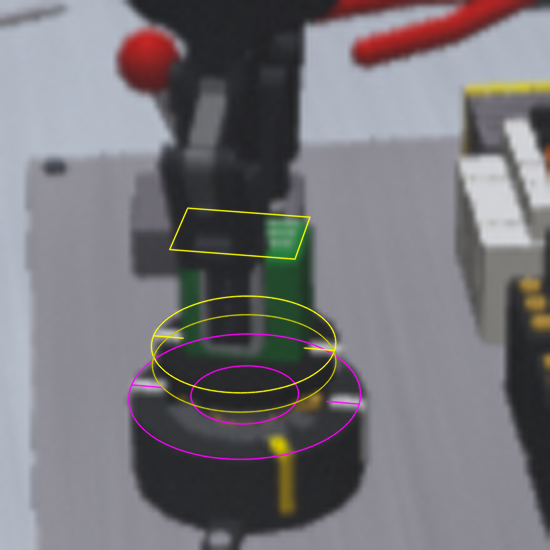

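```bash

python3 -m crank '[[0,0,0,0,0,3.5,1],[0,0,0,0,0,0,1]]'
python3 - <<'E'
from ov import *
goal(.5063,.0906,.235,70.7)
E
```

```text
t: 9.03
tool_pos: [0.5069, 0.0908, 0.242]
tool_rot: [0.526, 3.096, 0.001]
contact_force: [-1.5, 0.1, 2.1]
opening: 0.0292
t 9.03 pos [0.5069 0.0908 0.242 ] yawY 70.73 tilt [0.0017 0.0002] F [-1.47  0.14  2.11] M [-0.03  0.3   0.02] open 0.0292
 turn [0.0007 0.0015 0.0005] shift now mm [ 0.6 -0.4  7. ] after turn [ 0.5 -0.4  7. ]
```

```bash

python3 -m crank '[[0.001,0.0015,0,0.6,-0.4,6,1],[0,0,0,0,0,0,1]]'
python3 - <<'E'
from ov import *
goal(.5063,.0906,.2318,70.7)
E
```

```text
t: 9.2
tool_pos: [0.5071, 0.0907, 0.2374]
tool_rot: [0.526, 3.095, 0.001]
contact_force: [-2.1, -0.4, 3.7]
opening: 0.0294
t 9.20 pos [0.5071 0.0907 0.2374] yawY 70.72 tilt [0.0024 0.0002] F [-2.06 -0.39  3.69] M [ 0.01  0.44 -0.02] open 0.0294
 turn [0.001  0.0022 0.0004] shift now mm [ 0.7 -0.4  5.6] after turn [ 0.7 -0.4  5.6]
```

```bash

python3 -m crank '[[0.001,0.003,0,1.2,-0.3,6,1],[0,0,0,0,0,0,1]]'
python3 - <<'E'
from ov import *
goal(.5063,.0906,.2315,70.7)
E
```

```text
t: 9.37
tool_pos: [0.5071, 0.0907, 0.2334]
tool_rot: [0.526, 3.095, 0.001]
contact_force: [-3.2, 0.5, 6.1]
opening: 0.0293
t 9.37 pos [0.5071 0.0907 0.2334] yawY 70.72 tilt [ 0.0027 -0.0001] F [-3.23  0.52  6.12] M [0.07 0.61 0.01] open 0.0293
 turn [0.0009 0.0026 0.0004] shift now mm [ 0.7 -0.4  1.9] after turn [ 0.7 -0.4  1.9]
```

```bash

python3 -m crank '[[0.001,0.004,0,2.5,-0.5,4,1],[0,0,0,0,0,0,1]]'
python3 - <<'E'
from ov import *
goal(.5063,.0906,.2315,70.7)
E
```

```text
t: 9.53
tool_pos: [0.5064, 0.0909, 0.2324]
tool_rot: [0.525, 3.093, 0.001]
contact_force: [-3.5, 0.2, 6.0]
opening: 0.0297
t 9.53 pos [0.5064 0.0909 0.2324] yawY 70.73 tilt [ 0.0046 -0.0003] F [-3.52  0.19  6.01] M [0.15 0.81 0.09] open 0.0297
 turn [0.0012 0.0045 0.0006] shift now mm [ 0.  -0.4  0.9] after turn [ 0.  -0.4  0.9]
```

```bash

python3 -m crank '[[0.001,0.012,0,1.5,-0.5,4,1],[0,0,0,0,0,0,1]]'
python3 - <<'E'
from ov import *
goal(.5063,.0906,.2315,70.7)
E
```

```text
t: 9.7
tool_pos: [0.5072, 0.0907, 0.2324]
tool_rot: [0.525, 3.097, 0.003]
contact_force: [-3.6, -0.0, 5.2]
opening: 0.0293
t 9.70 pos [0.5072 0.0907 0.2324] yawY 70.75 tilt [0.0004 0.0018] F [-3.59 -0.03  5.23] M [ 0.05  0.76 -0.01] open 0.0293
 turn [ 0.0018 -0.0002  0.0008] shift now mm [ 0.8 -0.4  0.9] after turn [ 0.8 -0.4  0.9]
```

```bash

python3 - <<'E'
from ov import *
p=eyes.get_image('side'); o=ctrl.get_obs()['tool_pos']
overlay(p,'o4.png',.5063,.0906,-19.3,o[0],o[1],-19.3,o[2]-.2062,(265,160,375,270))
cv2.imwrite('pics/o4b.png',cv2.resize(p['image'][180:270,270:370],None,fx=6,fy=6,interpolation=cv2.INTER_CUBIC)[:,:,::-1])
E
```

```text
(no output)
```

View pics/o4.png

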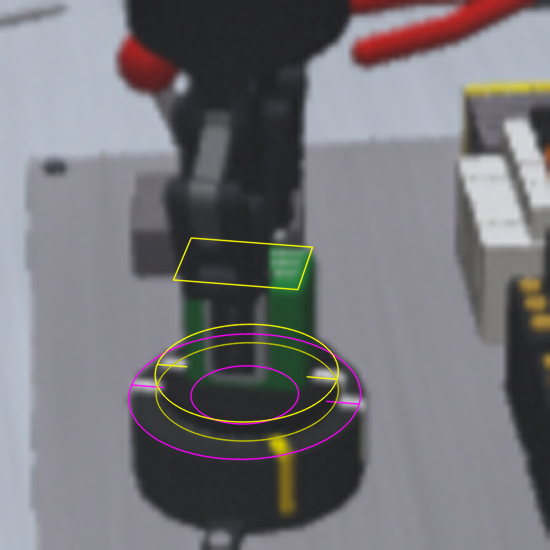

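View pics/o4b.png

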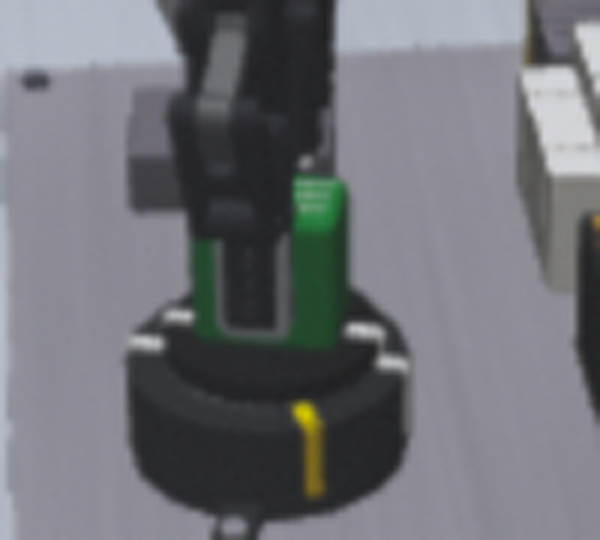

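The lamp is seated: its marks line up with the white marks and the flange is about 1 mm above the collar. Next I'll turn it clockwise while pressing down.

```bash

python3 -m crank '[[0,0,0,0.8,-0.4,4,1],[0,0,0.1,0,0,3,1],[0,0,0.1,0,0,3,1],[0,0,0,0,0,3,1]]'
python3 - <<'E'
from ov import *
goal(.5066,.0906,.2315,9.7)
E
```

```text
t: 10.08
tool_pos: [0.5084, 0.0914, 0.2313]
tool_rot: [-0.84, -3.021, -0.001]
contact_force: [-11.3, -2.4, 18.6]
opening: 0.0297
t 10.08 pos [0.5084 0.0914 0.2313] yawY 58.91 tilt [-0.0054  0.0018] F [-11.27  -2.44  18.61] M [-0.41  1.57 -0.04] open 0.0297
 turn [-0.0035 -0.0047  0.8588] shift now mm [ 1.1 -1.6 -0.2] after turn [-0.5 -1.9 -0.2]
```

```bash

python3 -m crank '[[-0.003,-0.004,0,1.7,-2,1,1],[0,0,0.08,0.5,-0.7,1.5,1],[0,0,0.08,0.5,-0.7,1.5,1],[0,0,0,0,0,1.5,1]]'
python3 - <<'E'
from ov import *
goal(.5063,.0906,.2315,9.7)
E
```

```text
t: 10.42
tool_pos: [0.5066, 0.0906, 0.2324]
tool_rot: [1.09, 2.941, 0.009]
contact_force: [-4.3, -1.3, 7.3]
opening: 0.0295
t 10.42 pos [0.5066 0.0906 0.2324] yawY 49.31 tilt [0.0066 0.0034] F [-4.31 -1.28  7.28] M [-0.14  0.91 -0.  ] open 0.0295
 turn [7.600e-03 3.000e-04 6.913e-01] shift now mm [ 0.3 -0.2  0.9] after turn [ 0.1 -0.3  0.9]
```

```bash

python3 -m crank '[[0.007,0,0.09,0.4,-0.6,2,1],[0,0,0.09,0.4,-0.6,2,1],[0,0,0.09,0.4,-0.6,2,1],[0,0,0,0,0,1.5,1]]'
python3 - <<'E'
from ov import *
goal(.5063,.0906,.2315,9.7)
E
```

```text
t: 10.75
tool_pos: [0.5071, 0.0904, 0.2312]
tool_rot: [1.494, 2.756, 0.003]
contact_force: [-4.2, 0.7, 8.1]
opening: 0.0297
t 10.75 pos [0.5071 0.0904 0.2312] yawY 33.09 tilt [ 0.0072 -0.0017] F [-4.15  0.66  8.08] M [0.06 0.9  0.03] open 0.0297
 turn [0.0062 0.0043 0.4081] shift now mm [ 0.6 -0.5 -0.3] after turn [ 0.3 -0.7 -0.3]
```

```bash

python3 -m crank '[[0.006,0.004,0.09,0.5,-0.7,1.5,1],[0,0,0.09,0.4,-0.7,1.5,1],[0,0,0.09,0.4,-0.7,1.5,1],[0,0,0,0,0,1.5,1]]'
python3 - <<'E'
from ov import *
goal(.5063,.0906,.2315,9.7)
E
```

```text
t: 11.08
tool_pos: [0.5074, 0.0904, 0.2312]
tool_rot: [1.868, 2.517, 0.004]
contact_force: [-4.4, -0.8, 10.6]
opening: 0.0294
t 11.08 pos [0.5074 0.0904 0.2312] yawY 16.85 tilt [ 0.0071 -0.0021] F [-4.36 -0.77 10.56] M [0.01 1.   0.04] open 0.0294
 turn [0.0065 0.0037 0.1247] shift now mm [ 0.5 -1.  -0.3] after turn [ 0.3 -1.  -0.3]
```

```bash

python3 -m crank '[[0.006,0.004,0.07,0.5,-1,1.5,1],[0,0,0.065,0.3,-1,1.5,1],[0,0,0,0,0,1,1]]'
python3 - <<'E'
from ov import *
goal(.5063,.0906,.2315,9.7)
E
```

```text
t: 11.33
tool_pos: [0.5072, 0.0905, 0.2315]
tool_rot: [2.043, 2.381, 0.005]
contact_force: [-4.1, -0.0, 6.1]
opening: 0.0292
t 11.33 pos [0.5072 0.0905 0.2315] yawY 8.74 tilt [ 0.0055 -0.0008] F [-4.14 -0.    6.08] M [0.03 0.92 0.  ] open 0.0292
 turn [ 0.0053  0.0017 -0.0168] shift now mm [ 0.2 -0.9 -0. ] after turn [ 0.2 -0.9 -0. ]
```

```bash

python3 -m crank '[[0,0,-0.015,0.2,-1,-3,1],[0,0,0,0,0,-3,1],[0,0,0,0,0,0,1]]'
python3 - <<'E'
from ov import *
goal(.5063,.0906,.2372,9.7)
E
```

```text
t: 11.58
tool_pos: [0.5064, 0.0905, 0.2371]
tool_rot: [2.023, 2.395, 0.008]
contact_force: [0.8, 0.2, 2.4]
opening: 0.0292
t 11.58 pos [0.5064 0.0905 0.2371] yawY 9.63 tilt [ 0.0088 -0.0006] F [0.75 0.25 2.38] M [ 0.1  -0.08 -0.03] open 0.0292
 turn [ 0.0085  0.002  -0.0012] shift now mm [ 0.1 -0.1 -0.1] after turn [ 0.1 -0.1 -0.1]
```

```bash

python3 -m crank '[[0.008,0.002,0,0,0,-1.5,1],[0,0,0,0,0,-0.5,1]]'
python3 - <<'E'
from ov import *
goal(.5063,.0906,.2372,9.7)
p=eyes.get_image('side'); o=ctrl.get_obs()['tool_pos']
overlay(p,'o5.png',.5063,.0906,-80.3,o[0],o[1],-80.3,o[2]-.2062,(265,160,375,270))
E
```

```text
t: 11.75
tool_pos: [0.5068, 0.0904, 0.2372]
tool_rot: [2.024, 2.396, 0.007]
contact_force: [-0.3, 0.1, 0.4]
opening: 0.0293
t 11.75 pos [0.5068 0.0904 0.2372] yawY 9.62 tilt [0.0062 0.0003] F [-0.25  0.06  0.44] M [ 0.14  0.04 -0.01] open 0.0293
 turn [ 0.0062  0.0007 -0.0014] shift now mm [ 0.3 -0.4 -0.1] after turn [ 0.3 -0.4 -0. ]
```

View pics/o5.png

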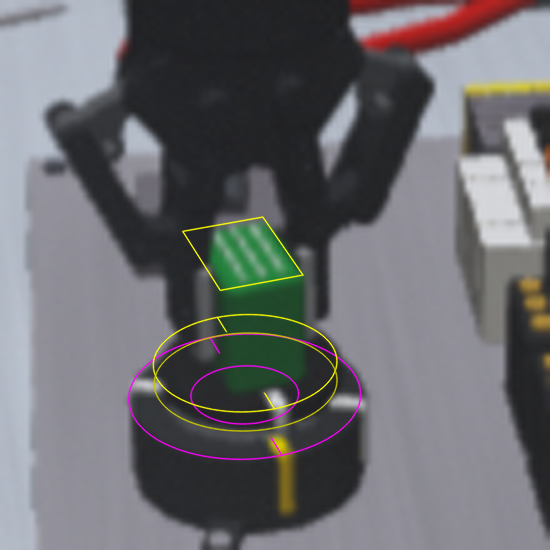

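The lamp's white mark at (275,398) lines up with the yellow mark at (279,443), and the lamp resists the pull. I'll release it.

```bash

python3 -m crank '[[0,0,0,0,0,0,-1],[0,0,0,0,0,0,-1],[0,0,0,0,0,0,-1],[0,0,0,0,0,0,-1],[0,0,0,0,0,0,-1],[0,0,0,0,0,0,-1]]'
python3 - <<'E'
from ov import *
goal(.5063,.0906,.36,9.7)
E
python3 -m crank '[[0.006,0.001,0,0.3,-0.4,-20,-1],[0,0,0,0,0,-30,-1],[0,0,0,0,0,-30,-1],[0,0,0,0,0,-30,-1],[0,0,0,0,0,0,-1]]'
python3 - <<'E'
from ov import *
goal(.40,.255,.36,9.7)
p=eyes.get_image('side'); 
overlay(p,'o6.png',.5063,.0906,-80.3,.5063,.0906,-80.3,.031,(265,160,375,270))
for q in ['lamp_green_lens','isolator_tip']: print(spotter.mark_of(q,p)[:2])
E
```

```text
t: 12.3
tool_pos: [0.5059, 0.0904, 0.237]
tool_rot: [2.027, 2.4, 0.0]
contact_force: [-0.3, -0.3, 0.1]
opening: 0.0855
t 12.30 pos [0.5059 0.0904 0.237 ] yawY 9.64 tilt [ 0.0005 -0.0003] F [-0.34 -0.3   0.1 ] M [ 0.04 -0.05 -0.01] open 0.0855
 turn [ 0.0005  0.0004 -0.0011] shift now mm [ 1.00e-01  5.00e-01 -1.23e+02] after turn [   0.2    0.4 -123. ]
t: 12.72
tool_pos: [0.5047, 0.0906, 0.3486]
tool_rot: [-2.02, -2.392, 0.015]
contact_force: [0.6, -0.4, 1.1]
opening: 0.0855
t 12.72 pos [0.5047 0.0906 0.3486] yawY 9.64 tilt [-0.0144 -0.0007] F [ 0.58 -0.41  1.13] M [-0.03 -0.03 -0.03] open 0.0855
 turn [-0.0143 -0.0018 -0.001 ] shift now mm [179.6 -75.8 -10. ] after turn [179.7 -75.5 -11.4]
[{'centre': [0.5082, 0.0887, 0.0744], 'confidence': 0.61}, {'centre': [0.5065, 0.0845, 0.0321], 'confidence': 0.16}]
[{'centre': [0.4901, 0.2573, 0.0993], 'confidence': 0.54}]
```

View pics/o6.png

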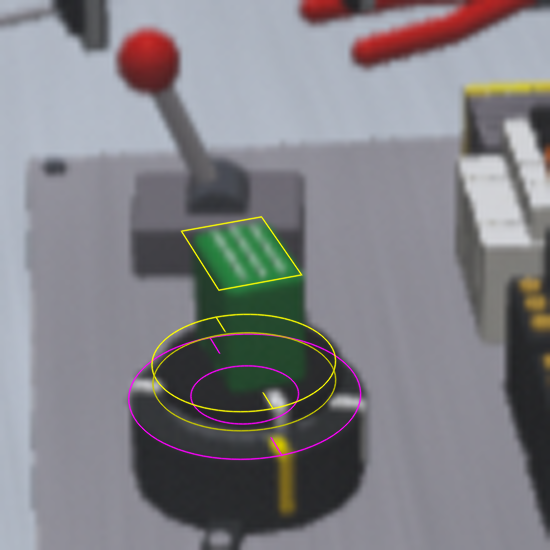

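The lamp is locked and released, and matches the model overlay. Now I'll measure the lever's geometry.

```bash
python3 - <<'E'
from h import *
im=cv2.imread('pics/top0.png')
cv2.imwrite('pics/crop2.png',cv2.resize(im[215:280,135:205],None,fx=8,fy=8,interpolation=cv2.INTER_CUBIC))
p=eyes.get_image('top')
print(proj(p,[.4907,.2555,.093]))
E
```

```text
[[159.67165779 258.74997471]]
```

View pics/crop2.png

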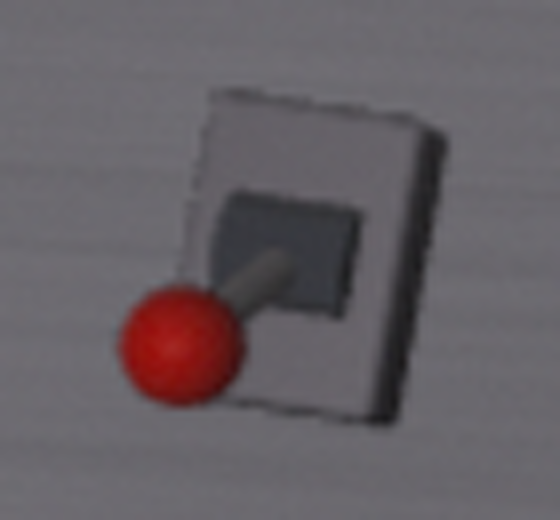

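```bash
python3 - <<'E'
from h import *
p=eyes.get_image('top')
f=lambda c:(np.array(c,float)+.5)/8-.5+[135,215]
e=onz(p,f([[375,420],[415,118],[215,92]]),.032); d=e[1]-e[0]; print(np.linalg.norm(d),np.degrees(np.arctan2(d[1],d[0])))
d2=e[2]-e[1]; print(np.linalg.norm(d2),np.degrees(np.arctan2(d2[1],d2[0])))
b=onz(p,f([[181,346]]),.093)[0]; print('ball',b)
a=np.arctan2(d[1],d[0]); u=np.array([np.cos(a),np.sin(a)])
h=b[:2]+.0336*u; print('hinge',h,'on ball',h+.0336*u,'90',)
print('block cen', ((e[0]+e[2])/2))
goal(*(b[:2]-.045*u),.32,np.degrees(a))
E
```

```text
0.06940742949455209 -6.801265312195008
0.046466834474675756 81.68892148758265
ball [0.49236355 0.2597762  0.093     ]
hinge [0.5257271  0.25579709] on ball [0.55909066 0.25181798] 90
block cen [0.51782807 0.25373604 0.032     ]
t 12.97 pos [0.5024 0.0905 0.3395] yawY 9.64 tilt [-0.0289 -0.0012] F [-0.19  1.56 -0.24] M [ 0.03 -0.    0.02] open 0.0851
 turn [-0.029   0.0005  0.2868] shift now mm [181.2 -24.1  20.9] after turn [166.9 -75.   19.5]
```

```bash

python3 -m crank '[[-0.028,0,0.1,0,0,0,1],[0,0,0.1,0,0,0,1],[0,0,0.1,0,0,0,1],[0,0,0,0,0,0,1]]'
python3 - <<'E'
from h import *
goal(.4328,.2668,.33,-7.5)
E
```

```text
t: 13.3
tool_pos: [0.5005, 0.0904, 0.3319]
tool_rot: [-2.369, -2.048, 0.013]
contact_force: [0.1, 0.6, -0.1]
opening: 0.0386
t 13.30 pos [0.5005 0.0904 0.3319] yawY -8.32 tilt [-0.0126  0.0018] F [ 0.1   0.57 -0.11] M [ 0.03 -0.04 -0.01] open 0.0386
 turn [-0.0128 -0.0001 -0.0144] shift now mm [164.8 -92.5   3.1] after turn [166.1 -90.1   1.9]
```

```bash

python3 -m crank '[[-0.013,0,-0.0144,33,-18,0,1],[0,0,0,33,-18,0,1],[0,0,0,33,-18,0,1],[0,0,0,33,-18,0,1],[0,0,0,33,-18,0,1],[0,0,0,0,0,0,1]]'
python3 - <<'E'
from h import *
goal(.4328,.2668,.33,-7.5)
E
```

```text
t: 13.8
tool_pos: [0.4291, 0.2694, 0.3234]
tool_rot: [-2.35, -2.077, 0.018]
contact_force: [-0.3, -0.7, -0.8]
opening: 0.0001
t 13.80 pos [0.4291 0.2694 0.3234] yawY -7.05 tilt [-0.0123 -0.0037] F [-0.26 -0.68 -0.85] M [ 0.03  0.05 -0.01] open 0.0001
 turn [-0.0118  0.0052  0.0079] shift now mm [-2.1  3.9 -6.6] after turn [-2.1  4.  -6.6]
```

```bash

python3 -m crank '[[-0.012,0.005,0.008,-2,4,0,1],[0,0,0,0,0,30,1],[0,0,0,0,0,0,1],[0,0,0,0,0,30,1],[0,0,0,0,0,0,1]]'
python3 - <<'E'
from h import *
goal(.4328,.2668,.255,-7.5)
p=eyes.get_image('side');cv2.imwrite('pics/c7.png',cv2.resize(p['image'][100:260,230:390],None,fx=3.7,fy=3.7)[:,:,::-1])
E
```

```text
t: 14.22
tool_pos: [0.433, 0.266, 0.2599]
tool_rot: [2.351, 2.081, -0.004]
contact_force: [-1.3, -0.4, -1.6]
opening: 0.0
t 14.22 pos [0.433  0.266  0.2599] yawY -6.98 tilt [-0.0006 -0.0029] F [-1.34 -0.39 -1.62] M [-0.    0.02  0.05] open 0.0000
 turn [-0.0003  0.0029  0.0092] shift now mm [ 0.8 -0.3  4.9] after turn [ 0.8 -0.3  4.9]
```

View pics/c7.png

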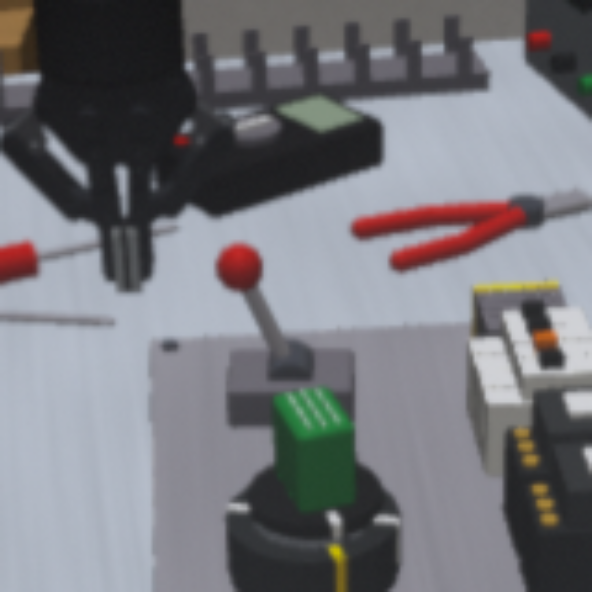

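```bash

python3 -m crank '[[0,0.003,0.009,1,0,7,1],[0,0,0,0,0,0,1],[0,0,0,0,15,0,1],[0,0,0,0,15,0,1],[0,0,0,0,15,0,1],[0,0,0,0,0,0,1]]'
python3 - <<'E'
from h import *
goal(.53,.254,.252,-7.5)
E
```

```text
t: 14.77
tool_pos: [0.4856, 0.2606, 0.2682]
tool_rot: [2.361, 2.064, 0.031]
contact_force: [-0.1, -0.4, 0.0]
opening: 0.0003
t 14.77 pos [0.4856 0.2606 0.2682] yawY -7.70 tilt [0.0185 0.0085] F [-0.1  -0.43  0.  ] M [-0.01  0.03  0.03] open 0.0003
 turn [ 0.0172 -0.0109 -0.0034] shift now mm [-0.7 44.6 16.9] after turn [-0.7 44.9 16.2]
```

```bash
python3 - <<'E'
from h import *
p=eyes.get_image('side');cv2.imwrite('pics/c8.png',cv2.resize(p['image'][120:240,240:360],None,fx=5,fy=5)[:,:,::-1])
goal(.53,.254,.252,-7.5)
E
```

```text
t 14.82 pos [0.4848 0.2608 0.2681] yawY -7.69 tilt [0.0179 0.0087] F [-0.44  0.41  0.28] M [-0.02  0.02  0.03] open 0.0000
 turn [ 0.0166 -0.011  -0.0032] shift now mm [-0.9 45.4 16.9] after turn [-0.8 45.7 16.1]
```

View pics/c8.png

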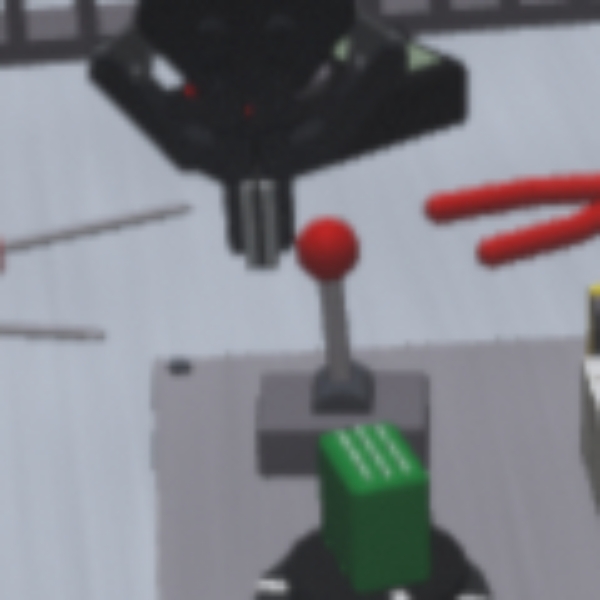

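The lever is now almost upright, with the fingertip against the side of the ball. I'll lower the tip and carry on pushing.

```bash

python3 -m crank '[[0.0166,-0.011,-0.003,-0.8,-2,14,1],[0,0,0,0,0,0,1],[0,0,0,0,16,3,1],[0,0,0,0,0,0,1],[0,0,0,0,14,3,1],[0,0,0,0,0,0,1]]'
python3 - <<'E'
from h import *
goal(.53,.254,.252,-7.5)
E
```

```text
t: 15.32
tool_pos: [0.5094, 0.257, 0.247]
tool_rot: [-2.358, -2.072, 0.007]
contact_force: [-0.7, -0.1, -0.1]
opening: -0.0003
t 15.32 pos [0.5094 0.257  0.247 ] yawY -7.39 tilt [-0.0054 -0.0008] F [-0.67 -0.12 -0.05] M [-0.06 -0.03 -0.01] open -0.0003
 turn [-0.0052  0.0015  0.0019] shift now mm [-0.3 20.8 -5.1] after turn [-0.3 20.9 -5. ]
```

```bash

python3 -m crank '[[-0.005,0.001,0,0,14,-2,1],[0,0,0,0,0,0,1],[0,0,0,0,10,0,1],[0,0,0,0,0,0,1]]'
python3 - <<'E'
from h import *
goal(.53,.254,.252,-7.5)
p=eyes.get_image('side');cv2.imwrite('pics/c9.png',cv2.resize(p['image'][120:240,240:360],None,fx=5,fy=5)[:,:,::-1])
print(spotter.mark_of('isolator_tip',p)[:1])
E
```

```text
t: 15.65
tool_pos: [0.5275, 0.2549, 0.246]
tool_rot: [-2.351, -2.068, 0.022]
contact_force: [0.2, -0.7, -0.7]
opening: -0.0
t 15.65 pos [0.5275 0.2549 0.246 ] yawY -7.32 tilt [-0.0175 -0.0015] F [ 0.24 -0.66 -0.72] M [ 0.02 -0.05 -0.04] open -0.0000
 turn [-0.0171  0.0038  0.0031] shift now mm [-0.6  2.5 -6. ] after turn [-0.6  2.6 -6. ]
[{'centre': [0.5486, 0.2467, 0.0975], 'confidence': 0.55}]
```

View pics/c9.png

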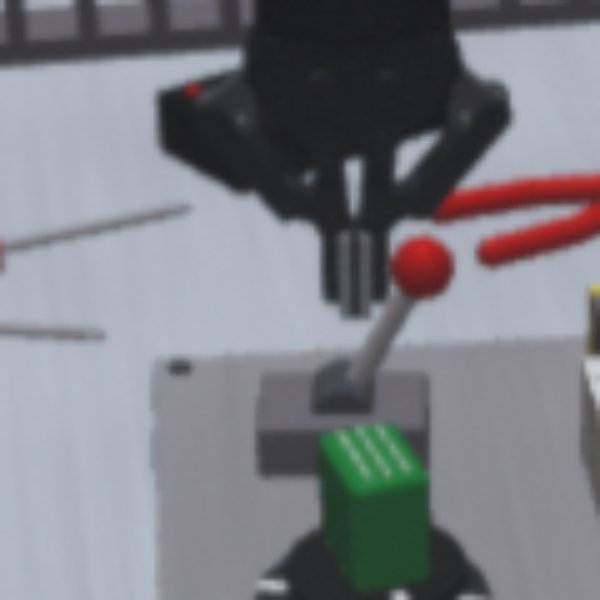

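```bash

python3 -m crank '[[-0.015,0.003,0,0,6,-4,1],[0,0,0,0,0,0,1],[0,0,0,0,7,0,1],[0,0,0,0,0,0,1]]'
python3 - <<'E'
from h import *
goal(.54,.253,.252,-7.5)
p=eyes.get_image('side');cv2.imwrite('pics/c10.png',cv2.resize(p['image'][120:240,240:360],None,fx=5,fy=5)[:,:,::-1])
print(spotter.mark_of('isolator_tip',p)[:1])
E
```

```text
t: 16.08
tool_pos: [0.5308, 0.2548, 0.2431]
tool_rot: [-2.339, -2.06, 0.047]
contact_force: [-0.0, -0.2, 0.3]
opening: -0.0002
t 16.08 pos [0.5308 0.2548 0.2431] yawY -7.24 tilt [-0.0387 -0.0016] F [-0.01 -0.22  0.26] M [ 0.03 -0.   -0.01] open -0.0002
 turn [-0.0382  0.0066  0.0046] shift now mm [-0.7  9.  -9.2] after turn [-0.6  9.3 -8.9]
[{'centre': [0.5487, 0.2493, 0.0938], 'confidence': 0.51}]
```

View pics/c10.png

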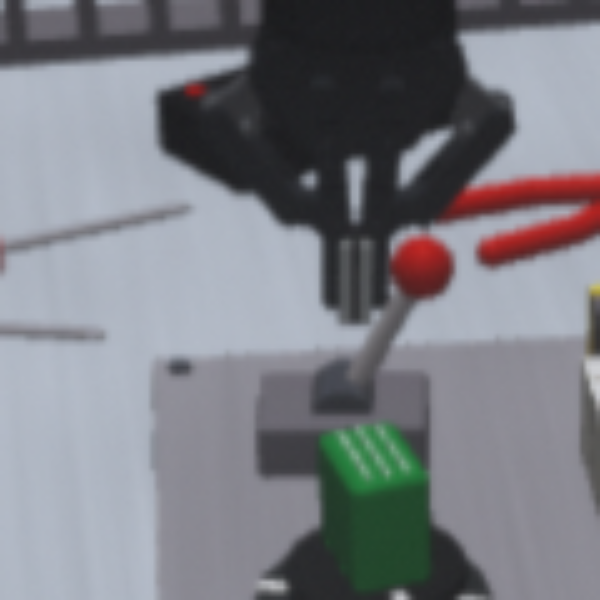

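```bash

python3 -m crank '[[-0.038,0.006,0.004,0,3,-7,1],[0,0,0,0,0,0,1]]'
python3 - <<'E'
from h import *
goal(.54,.253,.252,-7.5)
print(ctrl.get_obs()['q'])
E
python3 -m crank '[[0,0,0,0,8,0,1],[0,0,0,0,0,0,1]]'
python3 - <<'E'
from h import *
goal(.54,.253,.252,-7.5)
p=eyes.get_image('side');cv2.imwrite('pics/c11.png',cv2.resize(p['image'][120:240,240:360],None,fx=5,fy=5)[:,:,::-1])
print(spotter.mark_of('isolator_tip',p)[:1])
E
```

```text
t: 16.35
tool_pos: [0.5277, 0.2545, 0.2422]
tool_rot: [-2.351, -2.062, 0.032]
contact_force: [1.4, -0.2, -0.6]
opening: -0.0
t 16.35 pos [0.5277 0.2545 0.2422] yawY -7.50 tilt [-0.0251 -0.0024] F [ 1.42 -0.18 -0.61] M [-0.01 -0.02 -0.  ] open -0.0000
 turn [-0.0246  0.0057  0.    ] shift now mm [  0.1  12.1 -10.1] after turn [ 0.2 12.4 -9.8]
[0.32128004 0.12109121 1.82573191 0.00597257 1.21934855 0.45000832]
t: 16.52
tool_pos: [0.5316, 0.2544, 0.2409]
tool_rot: [-2.34, -2.053, 0.055]
contact_force: [-0.1, 0.3, 2.5]
opening: 0.0001
t 16.52 pos [0.5316 0.2544 0.2409] yawY -7.48 tilt [-0.0449 -0.0024] F [-0.1   0.33  2.51] M [-0.    0.15  0.02] open 0.0001
 turn [-0.0442  0.0082  0.0006] shift now mm [ -0.4   8.  -11.5] after turn [ -0.3   8.5 -11.1]
[{'centre': [0.5506, 0.248, 0.0943], 'confidence': 0.59}]
```

View pics/c11.png

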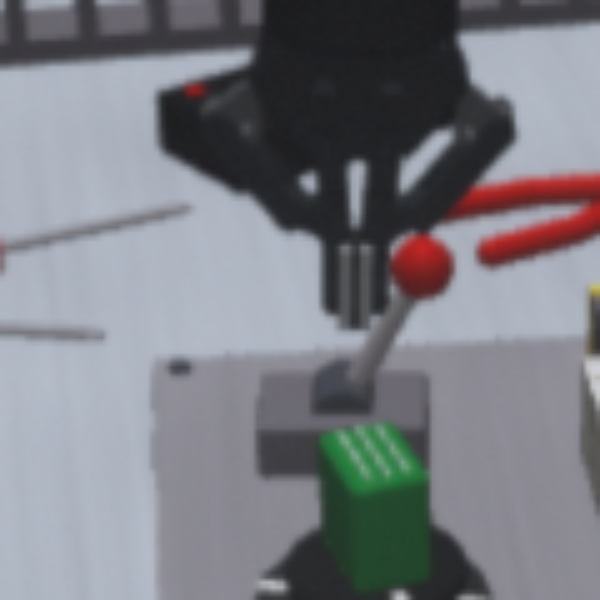

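```bash
python3 - <<'E'
from h import *
p=eyes.get_image('side')
def ballpx(im):
    h=cv2.cvtColor(im,cv2.COLOR_RGB2HSV); m=(((h[...,0]<6)|(h[...,0]>174))&(h[...,1]>170)&(h[...,2]>60)).astype(np.uint8)
    m[:, :285]=0;m[:,335:]=0;m[:160]=0;m[:182+10]*=1;m[192:]=0
    n,l,s,c=cv2.connectedComponentsWithStats(m); i=1+np.argmax(s[1:,4]); return c[i],s[i]
a=ballpx(cv2.imread('pics/side0.png')[:,:,::-1]); b=ballpx(p['image']); print(a,b)
yw=np.radians(-7.5); u=np.array([np.cos(yw),np.sin(yw)])
from scipy.optimize import least_squares
def ball(h,z,th): return [*(h+.07*np.sin(th-.5)*u),z+.07*np.cos(th-.5)]
r=least_squares(lambda v:(proj(p,ball(v[:2],.032,0))-a[0]).ravel(),[.5257,.2558]); print(r.x)
for th in (.7,.8,.85,.9,.95,1.0,1.05): print(th,proj(p,ball(r.x,.032,th)))
E
```

```text
(array([294.10714286, 170.10714286]), array([290, 167,  10,   7,  56], dtype=int32)) (array([323.86764706, 171.70588235]), array([319, 167,  10,  10,  68], dtype=int32))
[0.52776892 0.26852742]
0.7 [[317.35669398 166.28342973]]
0.8 [[320.71086828 166.97628566]]
0.85 [[322.35134427 167.43629716]]
0.9 [[323.96145295 167.97024143]]
0.95 [[325.53685452 168.57650612]]
1.0 [[327.07333047 169.2532711 ]]
1.05 [[328.5667969  169.99851643]]
```

```bash

python3 -m crank '[[-0.02,0.004,0,0,-10,-8,1],[-0.02,0.004,0,0,0,-6,1],[0,0,0,0,0,0,1]]'
python3 - <<'E'
from h import *
goal(.54,.253,.256,-7.5)
E
```

```text
t: 16.92
tool_pos: [0.5241, 0.2554, 0.2569]
tool_rot: [2.359, 2.07, 0.009]
contact_force: [0.1, 0.1, 0.3]
opening: -0.0002
t 16.92 pos [0.5241 0.2554 0.2569] yawY -7.47 tilt [0.0065 0.0008] F [0.05 0.08 0.26] M [ 0.02 -0.01  0.  ] open -0.0002
 turn [ 0.0064 -0.0017  0.0005] shift now mm [-0.3 16.1  1. ] after turn [-0.3 16.1  0.9]
```

```bash

python3 -m crank '[[0,-0.001,0,0,8,2,1],[0,0,0,0,0,0,1]]'
python3 - <<'E'
from h import *
goal(.54,.253,.256,-7.5)
E
python3 -m crank '[[0,0,0,0,8,2,1],[0,0,0,0,8,0,1]]'
python3 - <<'E'
from h import *
goal(.54,.253,.256,-7.5)
p=eyes.get_image('side');cv2.imwrite('pics/c12.png',cv2.resize(p['image'][120:240,240:360],None,fx=5,fy=5)[:,:,::-1])
print(spotter.mark_of('isolator_tip',p)[:1])
E
```

```text
t: 17.08
tool_pos: [0.5289, 0.2555, 0.2568]
tool_rot: [-2.354, -2.063, 0.017]
contact_force: [-6.3, -1.1, 3.3]
opening: -0.0002
t 17.08 pos [0.5289 0.2555 0.2568] yawY -7.52 tilt [-0.0157  0.0014] F [-6.26 -1.12  3.31] M [-0.27  0.82 -0.06] open -0.0002
 turn [-0.0158  0.0006 -0.0003] shift now mm [-1.  11.3  0.6] after turn [-1.  11.3  0.8]
t: 17.25
tool_pos: [0.5379, 0.2555, 0.2563]
tool_rot: [-2.331, -2.044, 0.067]
contact_force: [-39.6, 1.6, 25.6]
opening: -0.0002
t 17.25 pos [0.5379 0.2555 0.2563] yawY -7.53 tilt [-0.0589  0.0021] F [-39.61   1.65  25.63] M [ 0.02  6.22 -0.24] open -0.0002
 turn [-0.0587  0.0056 -0.0004] shift now mm [-2.2  2.5  0.2] after turn [-2.2  2.5  0.3]
[{'centre': [0.5514, 0.2475, 0.0914], 'confidence': 0.64}]
```

View pics/c12.png

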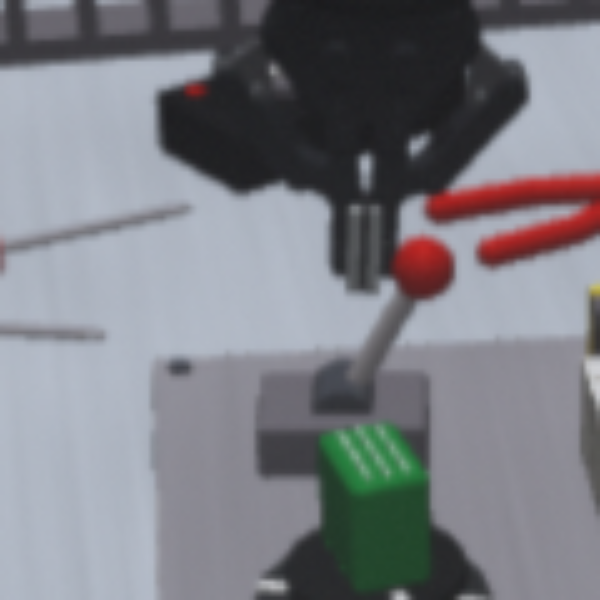

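At about 40 N the ball doesn't move, so the lever is on its end stop. I'll back off straight away.

```bash

python3 -m crank '[[0,0,0,0,-15,0,1],[0,0,0,0,-15,0,1],[0,0,0,0,0,-30,1],[0,0,0,0,0,-30,1],[0,0,0,0,0,-30,1],[0,0,0,0,0,0,1]]'
python3 -m crank '[[0,0,0,30,-25,-5,1],[0,0,0,30,-25,-5,1],[0,0,0,30,-25,-5,1],[0,0,0,30,-25,-5,1],[0,0,0,0,0,0,1],[0,0,0,0,0,0,1]]'
python3 - <<'E'
from ov import *
goal(.54,.253,.256,-7.5)
p=snap('side','s13.png'); t=snap('top','t13.png')
overlay(p,'o13.png',.5063,.0906,-80.3,.5063,.0906,-80.3,.031,(265,150,375,260))
for n,q in (('side',p),('top',t)):
  for k in ['lamp_green_lens','isolator_tip','lamp_red_lens','lamp_blue_lens']: print(n,k,[(np.round(r['centre'],4),round(r['confidence'],2)) for r in spotter.mark_of(k,q)[:1]])
E
```

```text
t: 17.85
tool_pos: [0.5146, 0.2591, 0.3502]
tool_rot: [-2.33, -2.044, 0.073]
contact_force: [1.0, -0.3, 2.1]
opening: 0.0001
t: 18.35
tool_pos: [0.437, 0.3951, 0.3816]
tool_rot: [-2.344, -2.039, 0.045]
contact_force: [0.1, 0.0, -0.1]
opening: 0.0
t 18.35 pos [0.437  0.3951 0.3816] yawY -7.96 tilt [-0.0443  0.007 ] F [ 0.08  0.   -0.14] M [-0.01 -0.04 -0.01] open 0.0000
 turn [-0.0448 -0.0009 -0.008 ] shift now mm [-126.5  127.2  119.9] after turn [-127.4  120.6  125.6]
side lamp_green_lens [(array([0.5103, 0.087 , 0.0767]), 0.67)]
side isolator_tip [(array([0.5497, 0.2471, 0.0952]), 0.75)]
side lamp_red_lens [(array([ 0.4534, -0.2013,  0.0483]), 0.92)]
side lamp_blue_lens [(array([ 0.518 , -0.3426,  0.0425]), 0.97)]
top lamp_green_lens [(array([0.5064, 0.0909, 0.0761]), 0.63)]
top isolator_tip [(array([0.5469, 0.2447, 0.0923]), 0.5)]
top lamp_red_lens [(array([ 0.449 , -0.2026,  0.0472]), 0.75)]
top lamp_blue_lens [(array([ 0.5237, -0.3398,  0.0486]), 0.78)]
```

View pics/o13.png

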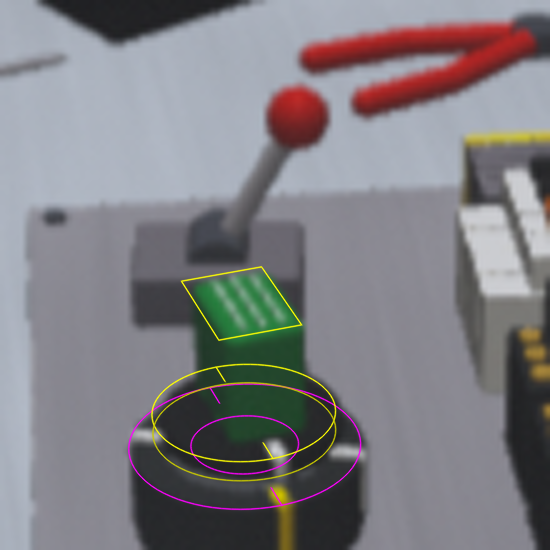

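View pics/t13.png

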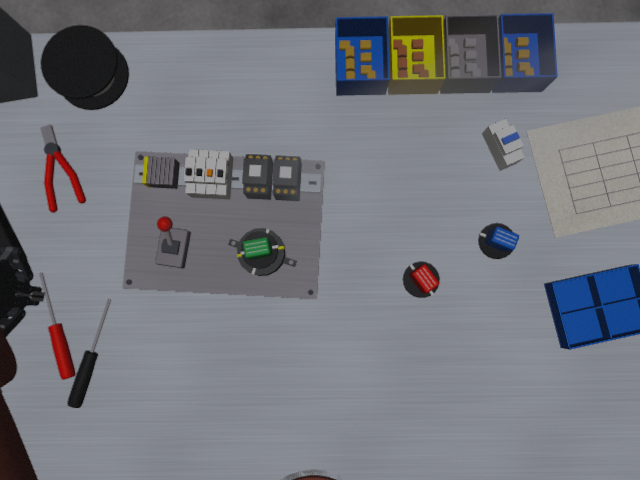

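The lamp's marks are on the yellow line. The networks give a ball travel of about 57 mm, against 67 mm for full throw, so I'll measure it from the top pictures.

```bash
python3 - <<'E'
from h import *
p=eyes.get_image('top'); s=eyes.get_image('side')
def red(im,x0,x1,y0,y1):
    im=im.astype(int); m=((im[...,0]>90)&(im[...,1]<70)&(im[...,2]<70)).astype(np.uint8); k=np.zeros_like(m);k[y0:y1,x0:x1]=m[y0:y1,x0:x1]
    n,l,st,c=cv2.connectedComponentsWithStats(k); i=1+np.argmax(st[1:,4]); 
    cn=cv2.findContours((l==i).astype(np.uint8),0,1)[0][0]; return cv2.minEnclosingCircle(cn),st[i]
ld=lambda f:cv2.imread('pics/'+f)[:,:,::-1]
A=[red(ld('top0.png'),140,190,205,275),red(ld('t13.png'),140,190,205,275)]
B=[red(ld('side0.png'),280,340,160,190),red(ld('s13.png'),280,340,160,190)]
print(A,B)
P=[onz(p,[a[0][0]],.093)[0] for a in A]; print(P,np.linalg.norm(P[1]-P[0]))
# two-view triangulation
for a,b in zip(A,B):
    c1,d1=ray(p,[a[0][0]]);c2,d2=ray(s,[b[0][0]]);d1=d1[0]/np.linalg.norm(d1);d2=d2[0]/np.linalg.norm(d2)
    t=np.linalg.lstsq(np.c_[d1,-d2],c2-c1,rcond=None)[0]; print((c1+d1*t[0]+c2+d2*t[1])/2, np.linalg.norm(c1+d1*t[0]-c2-d2*t[1]))
for th in(.8,.85,.9,.95,1): print(th,.0336+.07*np.sin(th-.5))
a=cv2.resize(ld('t13.png')[210:270,140:200],None,fx=8,fy=8,interpolation=cv2.INTER_CUBIC);cv2.imwrite('pics/c14.png',a[:,:,::-1])
E
```

```text
[(((156.0, 257.8928527832031), 7.17724609375), array([150, 251,  14,  15, 155], dtype=int32)), (((163.0, 223.0), 7.280210018157959), array([157, 216,  14,  15, 147], dtype=int32))] [(((294.20587158203125, 171.55882263183594), 5.434365749359131), array([289, 167,  11,   9,  85], dtype=int32)), (((324.0, 173.0), 5.385264873504639), array([319, 168,  11,   9,  82], dtype=int32))]
[array([0.49225651, 0.26180415, 0.093     ]), array([0.55206887, 0.25088424, 0.093     ])] 0.06080100484159175
[0.49270517 0.26081462 0.09596744] 0.001394127569637144
[0.55239932 0.25120921 0.09192257] 0.00033415336105426527
0.8 0.05428641446629377
0.85 0.05760284652188159
0.9 0.06085928396160554
0.95 0.06404758738778611
1 0.06715978770229422
```

View pics/c14.png

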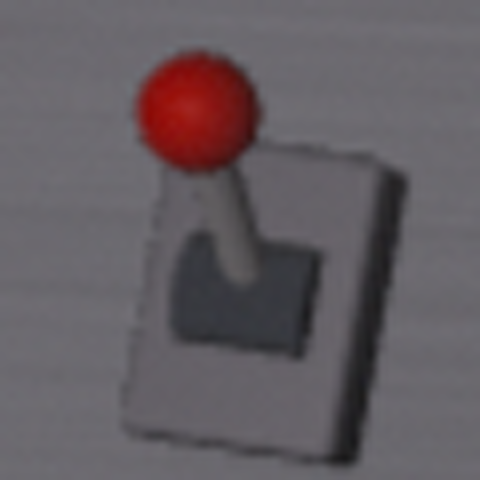

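Triangulated ball: (0.4925, z 0.096) at the start and (0.5523, z 0.092) now. Taking the block's centre (x≈0.518) as the hinge, the lever started at about 0.1 rad and now stands at about 1.0 rad. That agrees with the hard stop I felt. The arm is clear of everything, so I'm handing in.

```bash
python3 -c "
from station import ctrl
print(ctrl.finish_job())"
```

```text
the job is handed in; nothing more can be done
None
```

The green lamp is locked in the base and released, and the red lever is pushed fully over. I handed the job in at about 18.5 s; no verdict was reported.

- **Green lamp:** I lined it up with the white marks, pressed it down to the collar and turned it about 61° clockwise. It sprang up about 6 mm and resisted a light pull before I let go. In the last pictures its white mark sits on the yellow mark. The trained network puts the lens within about 5 mm of the base's axis and about 34 to 35 mm above the mouth. That is 2 mm below nominal, but still inside the limits and within the network's 4 mm accuracy. The arm's height at release and the overlay both gave the nominal 36.5 mm.
- **Lever:** I pushed it with closed fingers until it stopped against about 40 N. The checks disagree a little. The ball travelled only 61 mm, where a full swing from 0 to 1.0 rad would be 67 mm, which on its own means about 0.90 rad. The ball's heights and the block's centre suggest it started near 0.1 rad and now stands at about 1.0 rad. Both readings are above the 0.85 rad limit. The network's own ball positions are less clear: they give about 54 to 59 mm of travel, and 0.85 rad needs 57.6 mm.
- **Red and blue lamps:** they stand where they were, within about 5 mm by the networks.
- **Robot:** the gripper was clear of everything, with the force reading near zero.

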